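Count along the drying rack and load the third gap

TASK

Starting at the red end of the drying rack, run a fingertip along the wooden rail on top of its back, touching the rail behind the first, the second and then the third gap. Then push the yellow carriage along by its pegs to that third gap from the red end, and push the turquoise angel out of it into the gap until it is fully home against the back stop. Only touch and push: do not lift or tip the angel, leave the angels already in the rack and everything else where they are, and end clear of everything.

Things in the scene. Friction and masses are not known exactly. Their poses are not given: they have to be found in the camera images.
- rack: Fixed wooden drying rack, 400 mm wide. Origin: centre of its underside, on the table; +x away from the robot (the way things are pushed in), +y along the row of six gaps. Gaps 50 mm wide, centred at y = -150, -90, -30, 30, 90, 150 mm (gaps 1 to 6); dividers 10 mm thick, round-nosed, x = -35 to 50 mm, tops 50 mm above the table. A flat apron 10 mm high lies in front, x = -170 to -35 mm.
- back_stop (a point): Centre of the foot of the back stop: its face closes all gaps at rack x = 50 mm, from the gap floor (16 mm above the table, where this point lies) up to 44 mm. The sprung counting rail (pads 1 to 6) runs along on top of it.
- red_end: Red end block, 100 (x) x 24 (y) x 60 mm high, fixed at one end of the rack (rack x = 15, y = -200 or +200 mm), top 76 mm above the table. Origin at the centre of its underside. Counting starts at this end: gap 1 is first if it is at -y, gap 6 is first if it is at +y.
- white_end: White end block like the red one, at the other end of the rack.
- carriage: Loading carriage, yellow cheeks, 108 (x) x 100 (y) mm, axes as the rack's. Origin: centre of its footprint at table height, at rack x = -95 mm. Slides along the rack's y only (1.5 N friction, 180 mm either way from its start, stays where left). Open at both x ends; channel 42 mm wide, floor 17 mm and cheeks 27 mm above the table. To load a gap its y must equal the gap's within 5 mm.
- peg_a (a point): Foot of one steel push peg on the carriage, on its +y cheek at carriage (20, 40) mm. Peg 14 mm across, from this point (27 mm above the table) up to 72 mm. Push it sideways from outside, toward -y.
- peg_b (a point): The same on the -y cheek at carriage (20, -40) mm. Push it toward +y.
- blank: The loose turquoise wooden angel, about 90 g, in the carriage: 100 (x) x 36 (y) x 30 mm high, flat hem at x = -50 mm facing the robot, round head at x = +50 mm. Origin: centre of its underside, at first 17 mm above the table, about rack x = -93 mm. Fully home its head is on the back stop (origin at rack x = 0) and its hem stands 15 mm out of the gap.
- pad1: Piece 1 of the counting rail, behind gap 1: 18 (x) x 60 (y) x 9 mm, dark wood, flush with its neighbours. Origin at the centre of its top face, 62 mm above the table, rack x = 60 mm, y = -150 mm. The whole rail is sprung: it yields to about 3 N and sinks up to 8 mm (0.7 N per mm more), staying level.
- pad2: Piece 2 of the counting rail, behind gap 2: 18 (x) x 60 (y) x 9 mm, white painted wood, flush with its neighbours. Origin at the centre of its top face, 62 mm above the table, rack x = 60 mm, y = -90 mm. The whole rail is sprung: it yields to about 3 N and sinks up to 8 mm (0.7 N per mm more), staying level.
- pad3: Piece 3 of the counting rail, behind gap 3: 18 (x) x 60 (y) x 9 mm, dark wood, flush with its neighbours. Origin at the centre of its top face, 62 mm above the table, rack x = 60 mm, y = -30 mm. The whole rail is sprung: it yields to about 3 N and sinks up to 8 mm (0.7 N per mm more), staying level.
- pad4: Piece 4 of the counting rail, behind gap 4: 18 (x) x 60 (y) x 9 mm, white painted wood, flush with its neighbours. Origin at the centre of its top face, 62 mm above the table, rack x = 60 mm, y = 30 mm. The whole rail is sprung: it yields to about 3 N and sinks up to 8 mm (0.7 N per mm more), staying level.
- pad5: Piece 5 of the counting rail, behind gap 5: 18 (x) x 60 (y) x 9 mm, dark wood, flush with its neighbours. Origin at the centre of its top face, 62 mm above the table, rack x = 60 mm, y = 90 mm. The whole rail is sprung: it yields to about 3 N and sinks up to 8 mm (0.7 N per mm more), staying level.
- pad6: Piece 6 of the counting rail, behind gap 6: 18 (x) x 60 (y) x 9 mm, white painted wood, flush with its neighbours. Origin at the centre of its top face, 62 mm above the table, rack x = 60 mm, y = 150 mm. The whole rail is sprung: it yields to about 3 N and sinks up to 8 mm (0.7 N per mm more), staying level.
- pink_angel: Bystander, leave alone: pink angel 78 x 36 x 30 mm lying in gap 2. Origin at the middle of its footprint.
- green_angel: Bystander, leave alone: green angel 78 x 36 x 30 mm lying in gap 5. Origin at the middle of its footprint.
- paint_jar: Bystander, leave alone: paint jar, blue cap, 68 mm across, 75 mm tall. Origin at the middle of its footprint.
- brush: Bystander, leave alone: paint brush lying on the table. Origin at the brush's underside.
- sanding_block: Bystander, leave alone: cork sanding block 112 x 67 x 36 mm. Origin at the middle of its footprint.
- varnish: Bystander, leave alone: bottle 60 mm across, 150 mm tall. Origin at the middle of its footprint.
- stacked_angel: Bystander, leave alone: larger turquoise angel 140 x 70 x 30 mm lying on the table beyond the rack. Origin at the middle of its footprint.
Things that resemble listed ones, but are neither listed nor needed, are in the scene too. Leave any black look-alike of the blank alone.

How it is judged:
By the outcome, as a careful person would: the job done as asked, in the order asked, and still so for the second after the job is handed in, with the robot touching nothing.
It also fails if it takes over 67 s, if anything falls off the work surface, if the arm or the gripper's body presses on something with over 40 N, if the wrist force passes 120 N, or if a joint passes its speed limit or range.

ROBOT

A 7-joint arm with a two-finger parallel gripper is mounted at the origin on the work surface. World frame = base frame: x ahead of the robot, y to its left, z up, the work surface at z = 0. Lengths are in mm, angles in rad, forces in N, time in s.
With the tool pointing down it reaches from about 400 to 850 mm from the base axis. Payload 6.9 kg.
Tool frame: the origin (TCP) lies on the centre line of the jaws, within the pads' length; the fingertips stand 19 mm ahead of it and the grasp point (between the pads) is the TCP; z points along the fingers, y is the line along which they close (so a half turn about z gives the same grasp; the last joint's range is limited). The gripper opens to 85 mm and grips with 20 to 120 N. Pads are 22 mm wide; open, the fingers measure 114 mm over their backs; the gripper's body (76 mm by 85 mm) begins 54 mm behind the grasp point. The pads swing forward as they close: fully open they stand 13 mm farther back than shut.
Start: joints at [-1.185, 0.507, -0.238, 1.5, 0.126, 1.149, -0.155], TCP at [173.222, 600.504, 228.875] pointing down, gripper open.
Joint ranges: [-3.08, 3.08], [-0.24, 2.05], [-1.43, 1.35], [0, 2.5], [-1.52, 4.66], [0.17, 1.96], [-2.89, 2.89]. Speed limits (rad/s): [2.39, 2.39, 3.14, 3.14, 3.14, 3.14, 3.14].

INTERFACE

Orientations are given as a unit quaternion [w, x, y, z].
In Python, from station import telemetry, vision, ctrl gives the robot as it stands. The module is installed in compiled form; this text tells all that it offers.
- The arm moves only by the shell command python3 -m creep 'ROWS' [FORCE]. ROWS is JSON, a list that holds one entry, the list of rows, each a list of 5 numbers: the opening, from 0 (shut) to 1 (fully open), then the shift along the tool's x, y, z in mm, then the turn about the tool's z in degrees. In form: [[[gripper, tx, ty, tz, spin], ...]]. A call has exactly 10 rows; each row shifts and turns the commanded pose from where the row before left it, along the tool's axes as they then stand; what a row does not reach is not made up. A row lasts 1/12 s, in which the tool goes at most 41.7 mm and 7.16 degrees, less where a joint would pass 70% of its speed; a pose out of reach is approached as far as the arm can. A call is refused whole if a number of a shift passes 41.7 or a number of a turn 7.16, either way. A call with a gripper value outside its range is refused whole. The fingers move at their own pace and stop on an object; FORCE is the grip in N (left out, the last holds). Time passes only in rows, so rows that do not move let the fingers close, or fill a call up. It gives the time, the measured TCP pose, the force, the opening and the grip force at its end, in the units of the state.
- telemetry.read_state(): the state, without advancing time (a new reading comes with each control period).
- vision.read_camera(name): name is "side" or "top" or "wrist"; returns the picture (400x640x3 uint8, blue, green, red); there is no depth.
- vision.camera_info(name): a dict with "K" (3x3 intrinsics, pixels), "camera_from_world" (4x4, takes a point from world to camera coordinates). Camera axes: x right, y up, looking along -z (the intrinsics and any distortion apply to the point x, -y, -z); pixel columns grow to the right and rows downward; lengths in mm; the calibration is good to about 2 mm. The wrist camera is an equidistant fisheye: a pixel r from the principal point sees the ray r / f radians off the axis. A picture is of the moment at which its call begins: read the wrist's pose just before it. camera_info takes no time and is no camera call; for the wrist camera it gives the pose at the moment of the call.
- ctrl.job_done(): hands the job in; it is judged then, once.
Trained networks look in the newest picture that a camera, given by its name, has taken for a name from the list of things; names that differ only in an ending like _2 or _b are one class to them, and where a whole thing is asked for, a point or a joint stands for the part that bears it (a point fixed in the world has none). Each returns a list of dicts, best first, with "conf" (0 to 1); they miss things now and then, are a little off and sometimes report something else, mostly with a low value. They report only what shows in the picture. A call takes as long as a camera call. They do not tell look-alikes from the thing itself.
- vision.find_in(camera, target): "extent" ([left, top, right, bottom] in pixels, round what is visible of it).
The state is a dict: "time_s": time; "joints": joint angles; "qvel": joint speeds; "tau": joint torques, N m; "tool_pos": TCP position; "eef_rot": TCP orientation; "force": force on the tool from outside, world axes, zero at the start; "torque": the same for the moment, N m; "finger_gap": opening from 0.0 (shut) to 1.0 (fully open); "grasp_force": force on a finger pad.
Only numpy, scipy, OpenCV 4.12 (cv2) and the standard library are available. Lean on these libraries where they do the work, as an engineer would, in place of code of your own. Each camera call takes 0.05 s, during which the arm holds its last target. There are 200 camera calls.

## Working session

There is one attempt and no reset: what is moved stays moved. The work goes in short steps, Python scripts to look and compute and a shell command to move; the robot and the scene stay as the last step left them, time stands still between calls to the robot, and variables do not carry over. Pictures are saved under pics/ and viewed, at most 10 in all, crops included, and the job is handed in when it is done.

```bash
mkdir -p pics; cat > h.py <<'E'
import numpy as np, cv2
from station import telemetry, vision, ctrl
def ray(cam,px):
    i=vision.camera_info(cam);K=np.array(i["K"]);T=np.array(i["camera_from_world"])
    d=np.array([(px[0]-K[0,2])/K[0,0],(px[1]-K[1,2])/K[1,1]])
    if cam=="wrist":
        r=np.hypot(*d); v=np.array([*(d/r*np.sin(r)),np.cos(r)]) if r>0 else np.array([0,0,1.])
    else: v=np.array([*d,1.])
    v=v*[1,-1,-1];R=T[:3,:3]
    return -R.T@T[:3,3],R.T@v
def at(cam,px,z):
    o,v=ray(cam,px); return (o+v*(z-o[2])/v[2])[:2]
def proj(cam,p):
    i=vision.camera_info(cam);K=np.array(i["K"]);T=np.array(i["camera_from_world"])
    c=(T@[*p,1])[:3]*[1,-1,-1]
    if cam=="wrist":
        r=np.hypot(c[0],c[1]);th=np.arctan2(r,c[2]);d=c[:2]/r*th
    else: d=c[:2]/c[2]
    return K[:2,:2]@d+K[:2,2]
E
python3 - <<'E'
from h import *
for c in ["top","side"]:
    im=vision.read_camera(c);cv2.imwrite(f"pics/{c}0.png",im)
    for n in ["rack","red_end","white_end","carriage","peg_a","blank","pad1","pink_angel","green_angel","stacked_angel","varnish","paint_jar"]:
        print(c,n,[(np.round(d["extent"]).tolist(),round(d["conf"],2)) for d in vision.find_in(c,n)[:3]])
    i=vision.camera_info(c);print({k:v for k,v in i.items()})
s=telemetry.read_state();print(s)
E
```

```text
top rack [([281.0, 153.0, 424.0, 246.0], 0.89)]
top red_end [([418.0, 154.0, 429.0, 193.0], 0.57)]
top white_end [([274.0, 159.0, 283.0, 198.0], 0.68), ([464.0, 189.0, 496.0, 233.0], 0.31)]
top carriage [([336.0, 199.0, 372.0, 239.0], 0.83)]
top peg_a [([335.0, 198.0, 374.0, 236.0], 0.62)]
top blank [([463.0, 189.0, 498.0, 236.0], 0.75), ([284.0, 264.0, 314.0, 293.0], 0.69), ([348.0, 193.0, 363.0, 236.0], 0.67)]
top pad1 [([286.0, 157.0, 310.0, 163.0], 0.73), ([309.0, 157.0, 331.0, 165.0], 0.58), ([328.0, 158.0, 351.0, 161.0], 0.46)]
top pink_angel [([376.0, 162.0, 392.0, 192.0], 0.61)]
top green_angel [([313.0, 166.0, 326.0, 195.0], 0.57)]
top stacked_angel [([315.0, 105.0, 338.0, 150.0], 0.93)]
top varnish [([470.0, 140.0, 504.0, 171.0], 0.69), ([274.0, 157.0, 282.0, 196.0], 0.63)]
top paint_jar [([164.0, 223.0, 196.0, 249.0], 0.94)]
{'K': array([[387.2880068 ,   0.        , 322.20358719],
       [  0.        , 387.2880068 , 200.03279969],
       [  0.        ,   0.        ,   1.        ]]), 'camera_from_world': array([[-7.41826864e-03, -9.99922728e-01, -9.97531172e-03,
         1.
[... 1884 characters left out ...]
e_s': 1.3, 'joints': array([-1.18449123,  0.50747817, -0.2375876 ,  1.50017711,  0.12572641,
        1.1488944 , -0.15478942]), 'qvel': array([ 0.0013781 ,  0.00029199,  0.00040325, -0.00017811, -0.00095521,
       -0.00118526,  0.00072549]), 'tau': array([ 8.15545318e-04, -6.20361686e+01, -2.18498513e+00, -2.49950695e+01,
        1.37478780e-02,  2.25246928e-03,  2.59875833e-06]), 'tool_pos': array([173.24571686, 600.51371499, 228.89602938]), 'eef_rot': array([1.11384010e-05, 1.39949530e-01, 9.90158638e-01, 1.03177064e-05]), 'force': array([-1.26757707, -0.13265755, -1.00866937]), 'torque': array([ 0.05243032,  0.02117166, -0.02206474]), 'grasp_force': 0.0, 'finger_gap': 1.0044880152938582}
```

View pics/top0.png

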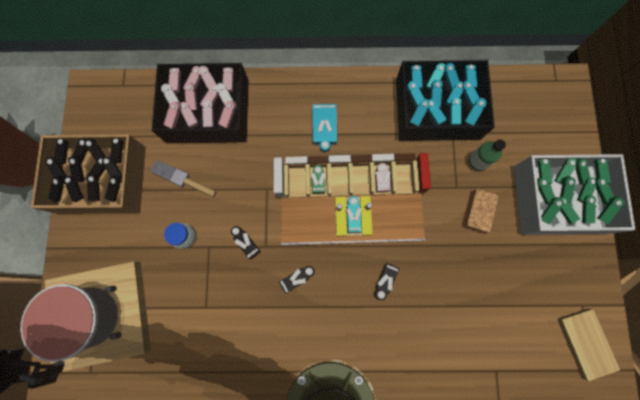

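View pics/side0.png

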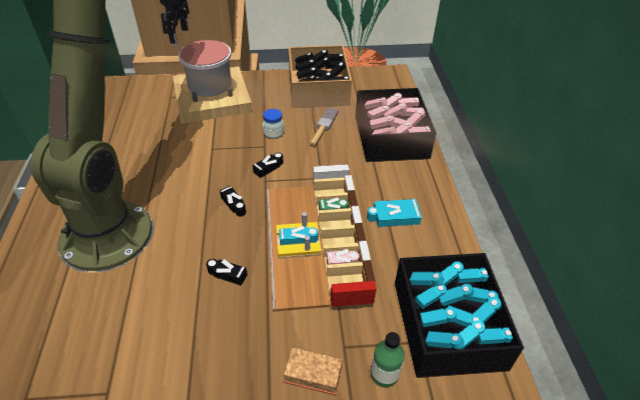

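The red end lies on the robot's right (-y): red block in the top view at px (423,173), carriage at (354,218). The rack's gaps face the robot, so gap 3 is third. Next I enlarge both views and estimate the rack pose.

```bash
python3 - <<'E'
from h import *
a=cv2.imread("pics/top0.png")[145:255,265:440];b=cv2.imread("pics/side0.png")[155:320,255:385]
a=cv2.resize(a,None,fx=4,fy=4,interpolation=cv2.INTER_CUBIC);b=cv2.resize(b,None,fx=3.5,fy=3.5,interpolation=cv2.INTER_CUBIC)
cv2.imwrite("pics/ta.png",a);cv2.imwrite("pics/sb.png",b)
for c,r,w in [("top",(423.5,173.5),(278.5,178.5)),("side",(354,287),(330,170))]:
    R=at(c,r,70);W=at(c,w,70);d=W-R;print(c,R,W,np.hypot(*d),np.degrees(np.arctan2(-d[0],d[1])))
print(at("top",(354,219),27))
s=vision.camera_info("wrist");print(s["K"],np.array(s["camera_from_world"]).round(3))
E
```

```text
top [ 610.95109784 -261.04400926] [600.8758746  133.37886229] 394.5515324115469 1.4632575924383056
side [ 620.76628849 -263.73903933] [607.62587734 130.82083785] 394.77863048603336 1.9074720243587817
[494.1103402  -72.52598508]
[[309.70691629   0.         324.48851498]
 [  0.         309.70691629 200.48781042]
 [  0.           0.           1.        ]] [[ 2.77000e-01  9.61000e-01 -1.00000e-03 -6.23643e+02]
 [-9.10000e-01  2.62000e-01 -3.21000e-01  4.25720e+01]
 [-3.08000e-01  9.00000e-02  9.47000e-01 -3.81975e+02]
 [ 0.00000e+00  0.00000e+00  0.00000e+00  1.00000e+00]]
```

View pics/ta.png

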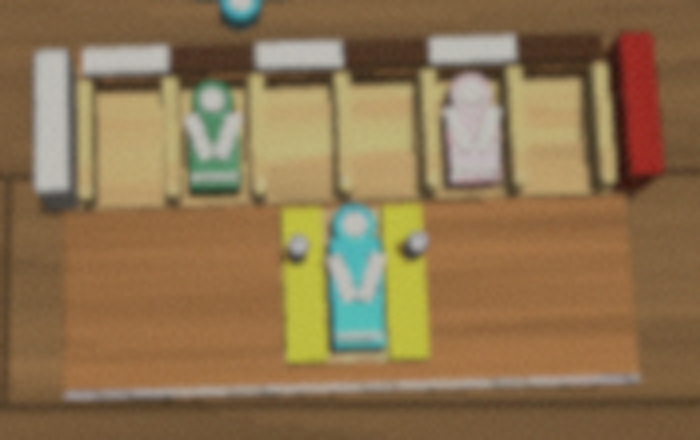

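View pics/sb.png

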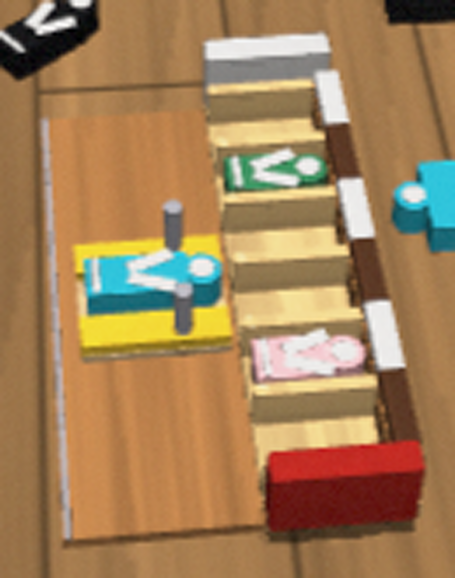

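Top crop: gap 1 (next to the red block) is empty, pink is in gap 2, and gap 3 (crop x≈380) is empty. The pad colours match, with dark pad 1 at the red end. The carriage is near y≈0. Next I fit the rack pose to the pad seams and pegs.

```bash
cat > fit.py <<'E'
from h import *
from scipy.optimize import least_squares
t=lambda u,v:(265-.375+u/4,145-.375+v/4)
s=lambda u,v:(255-.36+u/3.5,155-.36+v/3.5)
ys=[120,60,0,-60,-120]
obs=[("top",t(*p),(60,y,62)) for p,y in zip([(171,58),(256,55),(344,53),(429,50),(517,48)],ys)]
obs+=[("side",s(*p),(60,y,62)) for p,y in zip([(336,122),(352,180),(366,236),(382,302),(396,365)],ys)]
obs+=[("top",t(53,120),(15,200,76)),("top",t(638,108),(15,-200,76))]
cob=[("top",t(299,240),(-75,40,72)),("top",t(418,238),(-75,-40,72)),("side",s(172,204),(-75,40,72)),("side",s(182,288),(-75,-40,72))]
def w(p,X): c,n=np.cos(p[2]),np.sin(p[2]); return np.array([p[0]+c*X[0]-n*X[1],p[1]+n*X[0]+c*X[1],X[2]])
def f(p):
    r=[proj(c,w(p,X))-px for c,px,X in obs]+[proj(c,w(p,(X[0],X[1]+p[3],X[2])))-px for c,px,X in cob]
    return np.ravel(r)
q=least_squares(f,[600,-62,0.03,0],loss="soft_l1",x_scale=[10,10,.01,10])
if __name__=="__main__":
    print(q.x,np.degrees(q.x[2]));print(np.round(f(q.x).reshape(-1,2),1).tolist())
    for n,X in dict(pad1=(60,-150,62),pad3=(60,-30,62),pegA=(-75,40+q.x[3],72)).items(): print(n,w(q.x,X))
    R=telemetry.read_state();print(R["tool_pos"])
E
python3 fit.py
```

```text
[ 6.00501701e+02 -6.51535557e+01  2.24602106e-02 -3.61937354e+00] 1.2868752730073236
[[-0.4, -0.1], [0.0, -0.0], [-0.3, -0.2], [0.1, -0.2], [-0.2, -0.4], [0.6, 0.2], [-0.4, -0.5], [-0.7, 0.4], [-1.2, -0.4], [-0.9, 0.9], [-0.2, -0.3], [1.1, -1.9], [-0.2, 0.7], [-0.0, 0.3], [0.5, 0.2], [0.6, -0.0]]
pad1 [ 663.85531587 -213.76822335   62.        ]
pad3 [661.1603172  -93.79848974  62.        ]
pegA [524.70356939 -30.4664793   72.        ]
[173.24571686 600.51371499 228.89602938]
```

```bash
python3 - <<'E'
from h import *
p=telemetry.read_state()["tool_pos"];print(proj("side",p),proj("top",p),proj("side",p+[0,0,-19]))
print("pot?",at("top",(60,320),0),at("top",(60,320),200),at("side",(210,112),0))
T=np.array(vision.camera_info("wrist")["camera_from_world"]);print(-T[:3,:3].T@T[:3,3])
# displacement to above pad1 in target tool axes
print(at("top",(487,165),0),at("side",(389,375),0))
E
```

```text
[180.03633719  40.85441743] [ 45.75657268 358.07888675] [181.12676865  46.36359453]
pot? [227.46505888 732.18053784] [247.53692273 599.12326725] [239.8213569  533.33272297]
[ 93.90951295 622.34109352 374.8605427 ]
[ 653.43910626 -465.30878155] [ 674.80478906 -441.83050755]
```

```bash
python3 -m creep '[[[0,0,0,-40,-5.8],[0,0,0,-40,-5.8],[0,0,0,-30,-5.8],[0,-18,-32,0,0],[0,-18,-32,0,0],[0,-18,-32,0,0],[0,-18,-32,0,0],[0,-18,-32,0,0],[0,-18,-32,0,0],[0,-18,-32,0,0]]]' 30
```

```text
time_s: 2.13
tool_pos: [304.9, 377.8, 339.1]
eef_rot: [0.0, -0.011, 1.0, 0.0]
force: [0.4, 0.9, -0.2]
finger_gap: 0.002
grasp_force: 0.0
```

```bash
python3 -m creep '[[[0,-19,-33,0,0],[0,-19,-33,0,0],[0,-19,-33,0,0],[0,-19,-33,0,0],[0,-19,-33,0,0],[0,-19,-33,0,0],[0,-19,-33,0,0],[0,-19,-33,0,0],[0,-19,-33,0,0],[0,-19,-33,0,0]]]'; python3 -m creep '[[[0,-19,-33,0,0],[0,-19,-33,0,0],[0,-19,-33,10,0],[0,-19,-33,10,0],[0,-19,-33,10,0],[0,-19,-33,10,0],[0,-19,-33,10,0],[0,-19,-33,10,0],[0,0,0,30,0],[0,0,0,30,0]]]'
```

```text
time_s: 2.97
tool_pos: [502.4, 52.1, 339.2]
eef_rot: [0.0, -0.012, 1.0, 0.0]
force: [0.9, 0.5, 0.5]
finger_gap: 0.001
grasp_force: 0.0
time_s: 3.8
tool_pos: [660.8, -210.2, 218.0]
eef_rot: [0.001, -0.009, 1.0, -0.001]
force: [0.4, 1.0, -0.1]
finger_gap: 0.004
grasp_force: 0.0
```

```bash
python3 -m creep '[[[0,-2,-2,35,0],[0,-1,-1,35,0],[0,0,0,30,0],[0,0,0,15,0],[0,0,0,8,0],[0,0,0,0,0],[0,0,0,0,0],[0,0,0,0,0],[0,0,0,0,0],[0,0,0,0,0]]]'; python3 - <<'E'
from fit import *
im=vision.read_camera("wrist").copy()
for y in (-180,-120,-60,0,60):
  for x in (51,69):
    a=proj("wrist",w(q.x,(x,y,62)));cv2.circle(im,tuple(int(round(v)) for v in a),2,(0,0,255),-1)
cv2.imwrite("pics/w1.png",im)
E
```

```text
time_s: 4.63
tool_pos: [663.6, -209.7, 97.4]
eef_rot: [0.001, -0.011, 1.0, -0.0]
force: [-1.4, -0.5, -0.0]
finger_gap: -0.002
grasp_force: 0.0
```

View pics/w1.png

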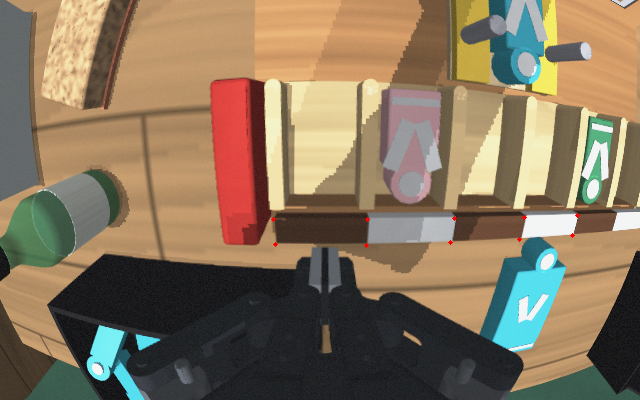

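The wrist picture shows the projected pad corners (red dots, e.g. (275,220), (367,245), (454,217)) lying on the real seams, so the fit is good to about 1 mm. The fingertips are above pad 1. Next: descend and touch.

```bash
python3 -m creep '[[[0,0,-4,8,0],[0,0,0,5,0],[0,0,0,1,0],[0,0,0,1,0],[0,0,0,1,0],[0,0,0,1,0],[0,0,0,1,0],[0,0,0,0.5,0],[0,0,0,0,0],[0,0,0,0,0]]]'
```

```text
time_s: 5.52
tool_pos: [663.0, -213.5, 77.5]
eef_rot: [0.0, -0.011, 1.0, -0.0]
force: [1.2, -1.0, 0.2]
finger_gap: 0.003
grasp_force: 0.0
```

```bash
python3 -m creep '[[[0,0,0,0.5,0],[0,0,0,0.5,0],[0,0,0,0.5,0],[0,0,0,0.5,0],[0,0,0,0.5,0],[0,0,0,0,0],[0,0,0,0,0],[0,0,0,0,0],[0,0,0,0,0],[0,0,0,0,0]]]'; python3 - <<'E'
from h import *
print(telemetry.read_state()["force"])
im=vision.read_camera("side");cv2.imwrite("pics/s2.png",cv2.resize(im[150:320,250:420],None,fx=3.5,fy=3.5,interpolation=cv2.INTER_CUBIC))
E
```

```text
time_s: 6.35
tool_pos: [663.0, -213.5, 74.9]
eef_rot: [0.0, -0.011, 1.0, -0.0]
force: [-0.6, -0.0, -0.6]
finger_gap: 0.002
grasp_force: 0.0
[-0.61638155 -0.01687956 -0.57303984]
```

View pics/s2.png

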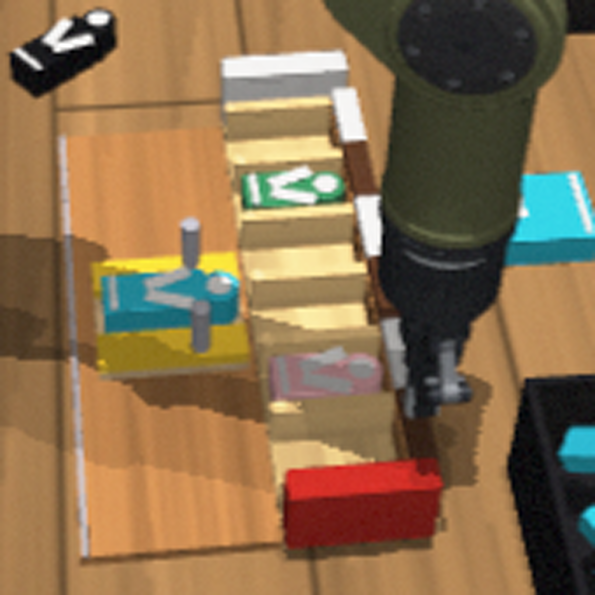

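```bash
python3 - <<'E'
from h import *
for z in (50,56,62,70,80): print(z,(proj("side",(663,-213.5,z))-[250,150])*3.5)
E
```

```text
50 [414.36409942 430.67846888]
56 [415.11222884 425.29935764]
62 [415.86582064 419.88097149]
70 [416.87921062 412.59461525]
80 [418.15997511 403.38581462]
```

Side view: the finger ends at crop (420,417), i.e. z≈63, so it is about at the rail surface. Continue slowly.

```bash
python3 -m creep '[[[0,0,0,0.5,0],[0,0,0,0.5,0],[0,0,0,0.5,0],[0,0,0,0.5,0],[0,0,0,0,0],[0,0,0,0,0],[0,0,0,0,0],[0,0,0,0,0],[0,0,0,0,0],[0,0,0,0,0]]]'; python3 -m creep '[[[0,0,0,0.5,0],[0,0,0,0.5,0],[0,0,0,0.5,0],[0,0,0,0.5,0],[0,0,0,0,0],[0,0,0,0,0],[0,0,0,0,0],[0,0,0,0,0],[0,0,0,0,0],[0,0,0,0,0]]]'
```

```text
time_s: 7.23
tool_pos: [663.0, -213.5, 72.9]
eef_rot: [0.0, -0.011, 1.0, -0.0]
force: [0.8, -0.0, -0.0]
finger_gap: -0.0
grasp_force: 0.0
time_s: 8.07
tool_pos: [663.0, -213.6, 70.9]
eef_rot: [0.0, -0.011, 1.0, -0.0]
force: [-0.1, -0.2, -0.2]
finger_gap: -0.0
grasp_force: 0.0
```

```bash
python3 -m creep '[[[0,0,0,0.5,0],[0,0,0,0.5,0],[0,0,0,0.5,0],[0,0,0,0.5,0],[0,0,0,0,0],[0,0,0,0,0],[0,0,0,0,0],[0,0,0,0,0],[0,0,0,0,0],[0,0,0,0,0]]]'; python3 - <<'E'
from h import *
print(telemetry.read_state()["force"])
im=vision.read_camera("side");a=cv2.resize(im[230:300,320:420],None,fx=5,fy=5,interpolation=cv2.INTER_CUBIC)
im=vision.read_camera("wrist");b=cv2.resize(im[200:320,260:400],(500,429),interpolation=cv2.INTER_CUBIC)
cv2.imwrite("pics/s3.png",np.vstack([a[:, :],b])[:600+0] if 0 else np.vstack([a[:170],b]))
E
```

```text
time_s: 8.9
tool_pos: [663.0, -213.5, 68.9]
eef_rot: [0.0, -0.011, 1.0, -0.0]
force: [-0.5, 1.1, 0.2]
finger_gap: 0.003
grasp_force: 0.0
[-0.45809925  1.05872705  0.23485205]
```

View pics/s3.png

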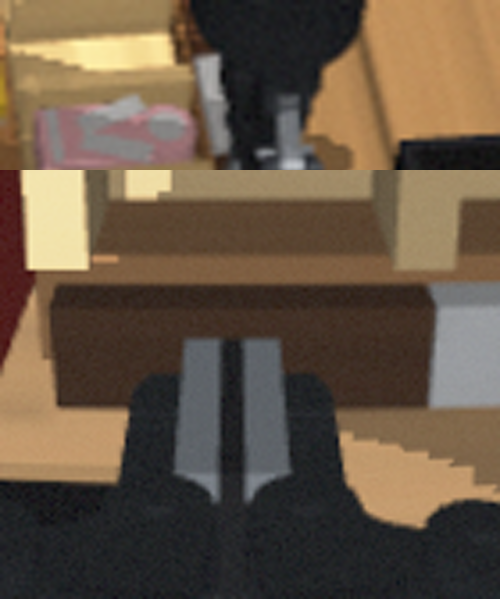

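```bash
python3 - <<'E'
from fit import *
p=telemetry.read_state()["tool_pos"];print(p)
for z in (66,62,58,54): print(z,proj("wrist",w(q.x,(51,-120,z))).round(1),proj("wrist",w(q.x,(69,-120,z))).round(1))
print("seen 380.4,232.2 / 379.8,265.7; tip 311..340, 247.6")
for dz in (19,10,0,-10):
  for dx in (-11,0): print(dz,dx,[proj("wrist",(p[0]+dx,p[1]+dy,p[2]-dz)).round(1).tolist() for dy in (-10,10)])
E
```

```text
[ 662.95344186 -213.56342165   68.93059024]
66 [381.6 242.6] [379.1 270.9]
62 [380.4 239.4] [378.  267.3]
58 [379.2 236.3] [377.  263.8]
54 [378.1 233.4] [376.  260.5]
seen 380.4,232.2 / 379.8,265.7; tip 311..340, 247.6
19 -11 [[309.7, 225.8], [344.1, 226.5]]
19 0 [[309.6, 242.8], [343.3, 243.5]]
10 -11 [[309.0, 232.3], [345.1, 233.0]]
10 0 [[308.9, 249.8], [344.1, 250.5]]
0 -11 [[308.1, 240.2], [346.2, 241.0]]
0 0 [[308.1, 258.4], [345.2, 259.2]]
-10 -11 [[307.1, 249.0], [347.5, 249.8]]
-10 0 [[307.1, 268.0], [346.3, 268.7]]
```

Wrist crop: the finger ends lie over the middle of pad 1 (crop row 340), with no force yet, so they are still slightly above it. Keep going down slowly.

```bash
python3 -m creep '[[[0,0,0,0.5,0],[0,0,0,0.5,0],[0,0,0,0.5,0],[0,0,0,0.5,0],[0,0,0,0.5,0],[0,0,0,0,0],[0,0,0,0,0],[0,0,0,0,0],[0,0,0,0,0],[0,0,0,0,0]]]';python3 -m creep '[[[0,0,0,0.5,0],[0,0,0,0.5,0],[0,0,0,0.5,0],[0,0,0,0.5,0],[0,0,0,0.5,0],[0,0,0,0,0],[0,0,0,0,0],[0,0,0,0,0],[0,0,0,0,0],[0,0,0,0,0]]]'
```

```text
time_s: 9.83
tool_pos: [663.0, -213.5, 66.4]
eef_rot: [-0.0, -0.011, 1.0, -0.0]
force: [0.4, -0.3, 0.1]
finger_gap: 0.005
grasp_force: 0.0
time_s: 10.67
tool_pos: [663.0, -213.5, 63.9]
eef_rot: [0.0, -0.011, 1.0, -0.0]
force: [0.3, 0.3, -0.4]
finger_gap: 0.002
grasp_force: 0.0
```

```bash
python3 - <<'E'
from fit import *
im=vision.read_camera("wrist");print(telemetry.read_state()["force"],telemetry.read_state()["tau"].round(2))
for c in (365,410): print(c,[(r,im[r,c].tolist()) for r in range(222,282,3)])
for z in (62,58,54): print(z,proj("wrist",w(q.x,(51,-100,z))).round(1),proj("wrist",w(q.x,(69,-100,z))).round(1),proj("wrist",w(q.x,(51,-120,z))).round(1),proj("wrist",w(q.x,(69,-120,z))).round(1),)
a=cv2.resize(im[190:330,240:420],None,fx=3,fy=3,interpolation=cv2.INTER_CUBIC)
s=vision.read_camera("side");b=cv2.resize(s[245:330,320:410],None,fx=4.94,fy=4.94,interpolation=cv2.INTER_CUBIC)[:420]
cv2.imwrite("pics/s4.png",np.hstack([a,b[:, :255]]) )
E
```

```text
[ 0.19062467 -0.44542744 -0.35446699] [ 0.000e+00 -7.423e+01  2.590e+00 -2.155e+01  1.000e-02  0.000e+00
 -0.000e+00]
365 [(222, [46, 66, 88]), (225, [49, 67, 91]), (228, [62, 92, 124]), (231, [60, 89, 123]), (234, [63, 92, 125]), (237, [33, 40, 52]), (240, [23, 28, 47]), (243, [34, 46, 61]), (246, [36, 48, 65]), (249, [38, 46, 66]), (252, [29, 41, 59]), (255, [31, 41, 60]), (258, [36, 46, 64]), (261, [38, 47, 62]), (264, [35, 45, 63]), (267, [37, 48, 66]), (270, [40, 53, 68]), (273, [75, 102, 128]), (276, [74, 103, 127]), (279, [109, 153, 192])]
410 [(222, [52, 70, 93]), (225, [51, 69, 91]), (228, [66, 95, 127]), (231, [63, 94, 126]), (234, [85, 103, 121]), (237, [120, 118, 116]), (240, [118, 117, 115]), (243, [159, 154, 153]), (246, [156, 153, 151]), (249, [156, 152, 151]), (252, [157, 156, 154]), (255, [156, 153, 150]), (258, [154, 151, 150]), (261, [157, 155, 152]), (264, [155, 153, 149]), (267, [153, 149, 147]), (270, [89, 112, 132]), (273, [74, 101, 128]), (276, [78, 104, 131]), (279, [73, 102, 128])]
62 [417.2 242.6] [413.3 270.6] [381.9 243.4] [379.3 271.8]
58 [415.3 239.5] [411.6 267. ] [380.7 240.2] [378.3 268.1]
54 [413.5 236.5] [409.9 263.6] [379.5 237.1] [377.2 264.6]
```

View pics/s4.png

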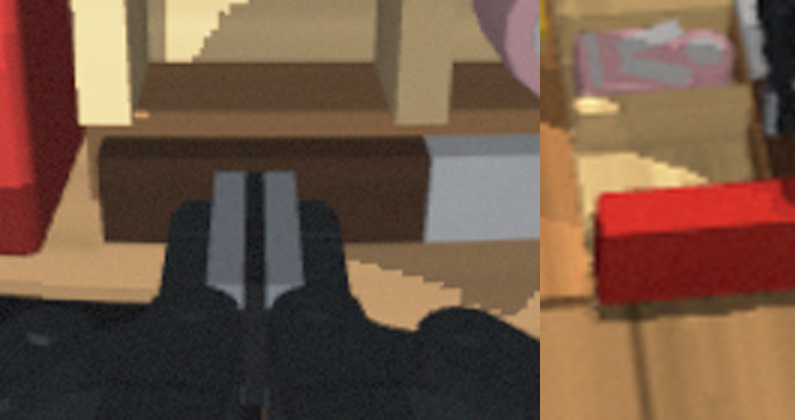

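Pad 1 is still at rest height (top edges at rows 242/269, z≈62), and the fingertip still shows just above it. The effective tip offset is smaller than stated. Continue down.

```bash
python3 -m creep '[[[0,0,0,0.5,0],[0,0,0,0.5,0],[0,0,0,0.5,0],[0,0,0,0.5,0],[0,0,0,0.5,0],[0,0,0,0.5,0],[0,0,0,0,0],[0,0,0,0,0],[0,0,0,0,0],[0,0,0,0,0]]]';python3 - <<'E'
from fit import *
for c in ["wrist"]:
    im=vision.read_camera(c);print(telemetry.read_state()["force"])
    g=im[:,410].astype(int).sum(1);print([(r,g[r]) for r in range(232,274)if abs(g[r]-g[r-1])>40])
for z in (62,58,54): print(z,proj("wrist",w(q.x,(51,-100,z))).round(1),proj("wrist",w(q.x,(69,-100,z))).round(1))
E
```

```text
time_s: 11.6
tool_pos: [663.0, -213.6, 60.9]
eef_rot: [0.0, -0.011, 1.0, -0.0]
force: [0.4, -0.1, -0.1]
finger_gap: -0.004
grasp_force: 0.0
[ 0.32030637 -0.11773712  0.22650292]
[(237, np.int64(328)), (244, np.int64(427)), (273, np.int64(316))]
62 [418.7 245.1] [414.6 273.3]
58 [416.7 241.8] [412.8 269.7]
54 [414.9 238.7] [411.2 266.2]
```

```bash
for i in 1 ; do python3 -m creep '[[[0,0,0,0.5,0],[0,0,0,0.5,0],[0,0,0,0.5,0],[0,0,0,0.5,0],[0,0,0,0.5,0],[0,0,0,0.5,0],[0,0,0,0.5,0],[0,0,0,0,0],[0,0,0,0,0],[0,0,0,0,0]]]';done;python3 - <<'E'
from fit import *
im=vision.read_camera("wrist");g=im[:,410].astype(int).sum(1);print([(r,int(g[r])) for r in range(232,284)if abs(g[r]-g[r-1])>40])
for z in (62,58,54): print(z,proj("wrist",w(q.x,(51,-100,z))).round(1),proj("wrist",w(q.x,(69,-100,z))).round(1))
for d in (19,8,0,-4):print(d,[proj("side",(663,-213.5+y,57.4-d)).round(1).tolist() for y in (-14,-8,0)])
s=vision.read_camera("side");print([ (r,s[r,367:374].sum(1).tolist()) for r in range(262,284)])
E
```

```text
time_s: 12.48
tool_pos: [663.0, -213.6, 57.5]
eef_rot: [0.0, -0.011, 1.0, -0.0]
force: [-1.7, 0.2, 4.8]
finger_gap: -0.001
grasp_force: 2.3
[(238, 340), (245, 445), (274, 323)]
62 [420.4 247.9] [416.1 276.5]
58 [418.4 244.6] [414.3 272.7]
54 [416.5 241.3] [412.6 269.1]
19 [[368.9, 280.9], [368.5, 278.8], [368.0, 276.0]]
8 [[369.3, 278.1], [368.9, 276.0], [368.4, 273.2]]
0 [[369.6, 276.0], [369.2, 273.9], [368.7, 271.2]]
-4 [[369.8, 275.0], [369.3, 272.9], [368.8, 270.1]]
[(262, [70, 81, 79, 62, 107, 150, 168]), (263, [71, 83, 93, 109, 252, 354, 368]), (264, [98, 72, 54, 147, 232, 264, 268]), (265, [190, 53, 72, 77, 98, 123, 145]), (266, [261, 88, 70, 54, 79, 130, 189]), (267, [229, 118, 78, 70, 86, 179, 244]), (268, [225, 70, 75, 83, 89, 134, 161]), (269, [250, 67, 74, 69, 67, 93, 126]), (270, [208, 74, 82, 72, 76, 66, 90]), (271, [219, 77, 84, 87, 92, 77, 123]), (272, [227, 77, 85, 87, 84, 79, 142]), (273, [255, 85, 90, 77, 81, 85, 119]), (274, [131, 105, 107, 103, 106, 101, 139]), (275, [109, 102, 112, 97, 109, 116, 119]), (276, [112, 108, 104, 92, 108, 110, 129]), (277, [111, 98, 94, 102, 101, 112, 101]), (278, [108, 104, 95, 100, 112, 104, 96]), (279, [101, 101, 102, 107, 103, 109, 101]), (280, [112, 128, 115, 105, 114, 110, 113]), (281, [178, 181, 145, 147, 141, 153, 159]), (282, [266, 235, 160, 146, 149, 151, 139]), (283, [271, 236, 144, 148, 153, 153, 148])]
```

Contact at pad 1: 4.8 N, rail sunk about 2.5 mm. So the real tip is near TCP z+2. Now slide along over pads 2 and 3.

```bash
python3 -m creep '[[[0,0,0,0,0],[0,0,8,0,0],[0,0,8,0,0],[0,0,8,0,0],[0,0,8,0,0],[0,0,8,0,0],[0,0,8,0,0],[0,0,8,0,0],[0,0,4,0,0],[0,0,0,0,0]]]';python3 -m creep '[[[0,0,0,0,0],[0,0,8,0,0],[0,0,8,0,0],[0,0,8,0,0],[0,0,8,0,0],[0,0,8,0,0],[0,0,8,0,0],[0,0,8,0,0],[0,0,4,0,0],[0,0,0,0,0]]]'
```

```text
time_s: 13.42
tool_pos: [661.7, -151.0, 57.3]
eef_rot: [-0.0, -0.012, 1.0, 0.001]
force: [-0.2, 2.4, 4.6]
finger_gap: -0.001
grasp_force: 2.3
time_s: 14.25
tool_pos: [660.2, -91.0, 57.3]
eef_rot: [-0.0, -0.012, 1.0, 0.001]
force: [0.7, 2.0, 4.2]
finger_gap: 0.002
grasp_force: 2.3
```

```bash
python3 -m creep '[[[0,0,0,-30,0],[0,0,0,-40,0],[0,0,0,-20,0],[0,27,20.6,0,0],[0,27,20.6,0,0],[0,27,20.6,0,0],[0,27,20.6,0,0],[0,26,20.6,0,0],[0,0,0,0,0],[0,0,0,0,0]]]';python3 -m creep '[[[0,0,0,30,0],[0,0,0,30,0],[0,0,0,25,0],[0,0,0,19,0],[0,0,0,0,0],[0,0,0,0,0],[0,0,0,0,0],[0,0,0,0,0],[0,0,0,0,0],[0,0,0,0,0]]]'; python3 - <<'E'
from fit import *
im=vision.read_camera("wrist").copy()
p=telemetry.read_state()["tool_pos"]
c,n=np.cos(q.x[2]),np.sin(q.x[2]);d=p[:2]-q.x[:2];print("tool in rack",c*d[0]+n*d[1],-n*d[0]+c*d[1])
for Y in (40,-40):
  a=proj("wrist",w(q.x,(-75,Y+q.x[3],72)));cv2.circle(im,tuple(int(round(v)) for v in a),2,(0,0,255),-1)
cv2.imwrite("pics/w5.png",im)
E
```

```text
time_s: 15.08
tool_pos: [522.1, 8.5, 147.1]
eef_rot: [-0.001, -0.013, 1.0, 0.001]
force: [0.3, 0.4, 0.4]
finger_gap: 0.001
grasp_force: 0.0
time_s: 15.92
tool_pos: [524.6, 6.4, 44.4]
eef_rot: [0.001, -0.011, 1.0, 0.0]
force: [-0.6, 0.4, 0.1]
finger_gap: 0.002
grasp_force: 0.0
tool in rack -74.45124611348669 73.23317640481515
```

View pics/w5.png

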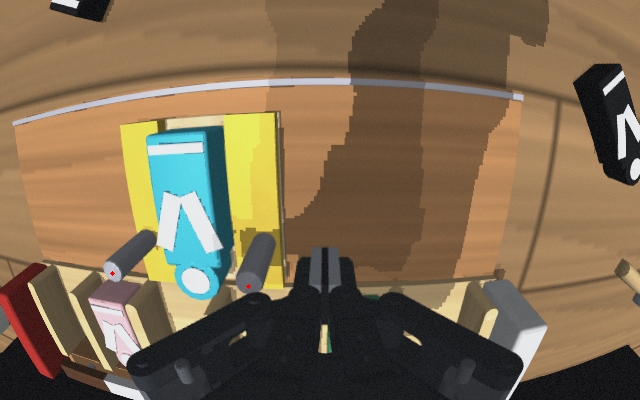

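Red dots sit on the peg tips (113,272) and (248,286): the carriage y=-3.6 mm is confirmed, and the fingers stand free on its +y side. Now push, measuring the carriage by its yellow cheeks.

```bash
cat > car.py <<'E'
from fit import *
im=vision.read_camera("wrist");st=telemetry.read_state();p=st["tool_pos"]
hsv=cv2.cvtColor(im,cv2.COLOR_BGR2HSV)
def rk(x): c,n=np.cos(q.x[2]),np.sin(q.x[2]);d=np.array(x)[:2]-q.x[:2]; return np.array([c*d[0]+n*d[1],-n*d[0]+c*d[1]])
def pts(lo,hi,z,pred):
    m=cv2.morphologyEx(cv2.inRange(hsv,lo,hi),cv2.MORPH_OPEN,np.ones((3,3)))
    v=np.argwhere(m)[:,::-1]; r=np.array([rk(at("wrist",u,z)) for u in v[::3]]); return r[pred(r)]
Y=pts((22,140,60),(36,255,255),27,lambda r:(r[:,0]>-143)&(r[:,0]<-110)&(abs(r[:,1])<120))
if len(Y): print("carriage y",(np.percentile(Y[:,1],1)+np.percentile(Y[:,1],99))/2,"width",np.ptp(np.percentile(Y[:,1],[1,99])))
B=pts((85,100,60),(100,255,255),47,lambda r:(r[:,0]>-170)&(r[:,0]<65)&(abs(r[:,1])<80))
if len(B): print("blank x (1,99%)",np.percentile(B[:,0],[1,99]),"y",np.percentile(B[:,1],[2,98]))
print("tool",rk(p),p[2],"F",st["force"])
E
python3 car.py; python3 -m creep '[[[0,0,-6,0,0],[0,0,-6,0,0],[0,0,-6,0,0],[0,0,-5,0,0],[0,0,-4,0,0],[0,0,-4,0,0],[0,0,-4,0,0],[0,0,-4,0,0],[0,0,0,0,0],[0,0,0,0,0]]]'; python3 car.py
```

```text
time_s: 16.85
tool_pos: [524.7, -33.2, 43.3]
eef_rot: [-0.0, -0.011, 1.0, -0.0]
force: [-0.2, -0.6, -0.3]
finger_gap: -0.001
grasp_force: 0.0Traceback (most recent call last):
  File "car.py", line 8, in <module>
    Y=pts((22,140,60),(36,255,255),27,lambda r:(r[:,0]>-143)&(r[:,0]<-110)&(abs(r[:,1])<120))
  File "car.py", line 7, in pts
    v=np.argwhere(m)[:,::-1]; r=np.array([rk(at("wrist",u,z)) for u in v[::3]]); return r[pred(r)]
                                             ~~^^^^^^^^^^^^^
  File "h.py", line 12, in at
    o,v=ray(cam,px); return (o+v*(z-o[2])/v[2])[:2]
        ~~~^^^^^^^^
  File "h.py", line 4, in ray
    i=vision.camera_info(cam);K=np.array(i["K"]);T=np.array(i["camera_from_world"])
ValueError: time passes only in moves, steps and waits
Traceback (most recent call last):
  File "car.py", line 8, in <module>
    Y=pts((22,140,60),(36,255,255),27,lambda r:(r[:,0]>-143)&(r[:,0]<-110)&(abs(r[:,1])<120))
  File "car.py", line 7, in pts
    v=np.argwhere(m)[:,::-1]; r=np.array([rk(at("wrist",u,z)) for u in v[::3]]); return r[pred(r)]
                                             ~~^^^^^^^^^^^^^
  File "h.py", line 12, in at
    o,v=ray(cam,px); return (o+v*(z-o[2])/v[2])[:2]
        ~~~^^^^^^^^
  File "h.py", line 4, in ray
    i=vision.camera_info(cam);K=np.array(i["K"]);T=np.array(i["camera_from_world"])
ValueError: time passes only in moves, steps and waits
```

```bash
sed -i 's/^from station.*/&\nimport functools\ninfo=functools.lru_cache(vision.camera_info)/; s/i=vision.camera_info(cam)/i=info(cam)/' h.py
sed -i 's/^im=vision.read_camera("wrist")/info("wrist");&/' car.py; python3 car.py
```

```text
carriage y -29.356130127895263 width 97.84529900330968
blank x (1,99%) [-145.33594918  -48.05229982] y [-45.07926109  -4.91808378]
tool [-75.13328937  34.11577675] 43.26383604216203 F [ 0.21145909  0.6507676  -1.98369575]
```

```bash
python3 -m creep '[[[0,0,15,0,0],[0,0,15,0,0],[0,0,0,-35,0],[0,0,0,-35,0],[0,0,0,-25,0],[0,28,-23.5,0,0],[0,28,-23.5,0,0],[0,28,-23.5,0,0],[0,27,-23.5,0,0],[0,0,0,0,0]]]'; python3 -m creep '[[[0,0,0,0,0],[0,0,0,0,0],[0,0,0,0,0],[0,0,0,0,0],[0,0,0,0,0],[0,0,0,0,0],[0,0,0,0,0],[0,0,0,0,0],[0,0,0,0,0],[0,0,0,0,0]]]'; python3 car.py; python3 - <<'E'
from fit import *
info("wrist");im=vision.read_camera("wrist").copy()
print(vision.find_in("wrist","blank")[:2],vision.find_in("wrist","carriage")[:1])
for Y in (40,-40):
  a=proj("wrist",w(q.x,(-75,Y-30,72)));cv2.circle(im,tuple(int(round(v)) for v in a),2,(0,0,255),-1)
for Y in (-55,-5):
  a=proj("wrist",w(q.x,(-35,Y,50)));cv2.circle(im,tuple(int(round(v)) for v in a),2,(255,0,255),-1)
for Y in (-48,-12):
  a=proj("wrist",w(q.x,(-143,Y,47)));cv2.circle(im,tuple(int(round(v)) for v in a),2,(0,0,255),-1)
cv2.imwrite("pics/w6.png",im)
E
```

```text
time_s: 17.78
tool_pos: [409.3, -103.3, 138.3]
eef_rot: [-0.002, -0.008, 1.0, -0.001]
force: [-1.3, 0.1, -0.5]
finger_gap: 0.0
grasp_force: 0.0
time_s: 18.62
tool_pos: [415.3, -99.1, 138.4]
eef_rot: [-0.0, -0.011, 1.0, 0.0]
force: [0.2, -0.1, 0.4]
finger_gap: -0.001
grasp_force: 0.0
carriage y -29.426010296365437 width 97.33501912518193
blank x (1,99%) [-156.48884497  -46.76733306] y [-44.43111095 -11.60027035]
tool [-185.92740016  -29.80482601] 138.3863669322139 F [-0.47110651 -0.4252431   0.5273184 ]
[{'extent': [221.4, 30.4, 301.0, 149.3], 'conf': 0.93}, {'extent': [305.4, 234.6, 348.6, 335.9], 'conf': 0.78}] [{'extent': [277.0, 224.0, 381.9, 300.3], 'conf': 0.71}]
```

View pics/w6.png

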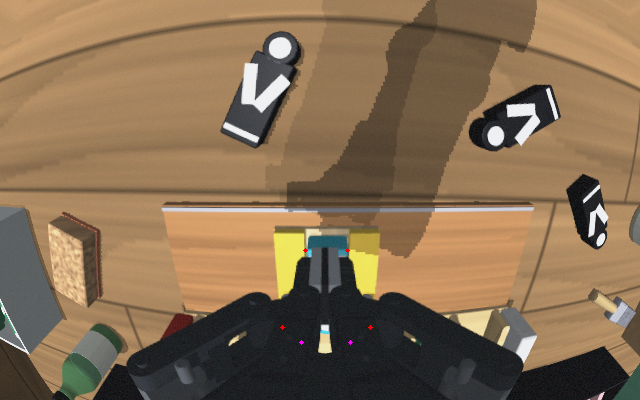

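The hem corners (306,250) and (348,250) match the prediction for y=-30 (red dots), and the carriage measures -29.4, aligned with gap 3. Now descend in front of the hem and push.

```bash
python3 -m creep '[[[0,0,0,30,0],[0,0,0,30,0],[0,0,0,25,0],[0,0,0,12,0],[0,0,0,5.4,0],[0,-8,0,0,0],[0,-8,0,0,0],[0,0,0,0,0],[0,0,0,0,0],[0,0,0,0,0]]]';python3 car.py;python3 -m creep '[[[0,-5,0,0,0],[0,-5,0,0,0],[0,-5,0,0,0],[0,-5,0,0,0],[0,-5,0,0,0],[0,-5,0,0,0],[0,-5,0,0,0],[0,-5,0,0,0],[0,0,0,0,0],[0,0,0,0,0]]]'; python3 car.py
```

```text
time_s: 19.65
tool_pos: [431.8, -98.8, 36.7]
eef_rot: [0.001, -0.012, 1.0, -0.0]
force: [0.0, -0.4, 0.4]
finger_gap: -0.001
grasp_force: 0.0
carriage y -29.09907143295124 width 97.04437610051959
blank x (1,99%) [-131.73245544 -110.58704906] y [-34.31206232 -27.51502396]
tool [-169.76988618  -29.84050379] 36.58632024773735 F [-0.48698354  0.20544889  0.42403594]
time_s: 20.53
tool_pos: [471.8, -97.8, 35.9]
eef_rot: [0.0, -0.012, 1.0, -0.0]
force: [-0.7, 0.3, 0.5]
finger_gap: -0.002
grasp_force: 0.0
carriage y -28.91245942667535 width 97.00691653249294
blank x (1,99%) [-132.61451058  -68.65390094] y [-32.94497426 -12.37395625]
tool [-129.84288229  -29.79327341] 35.91744362398425 F [-0.35842998 -0.03043554  0.69897321]
```

```bash
cat > bl.py <<'E'
from fit import *
im=vision.read_camera("side");hsv=cv2.cvtColor(im,cv2.COLOR_BGR2HSV)
m=cv2.inRange(hsv,(85,100,50),(100,255,255))
n,l,s,c=cv2.connectedComponentsWithStats(m)
for i in range(1,n):
    x,y,ww,h,a=s[i]
    if a>15 and 265<x<365 and 200<y<285: print("blob",s[i].tolist())
for x in (-50,): print("home expected: hem top corners",[proj("side",w(q.x,(-50,y,46))).round(1).tolist() for y in(-12,-48)],"head",proj("side",w(q.x,(50,-30,46))).round(1), proj("side",w(q.x,(43,-30,46))).round(1))
E
python3 bl.py
```

```text
blob [290, 234, 16, 18, 189]
blob [307, 234, 23, 16, 193]
home expected: hem top corners [[315.9, 233.4], [317.5, 244.3]] head [356.2 235.8] [353.4 236. ]
```

```bash
python3 -m creep '[[[0,-6,0,0,0],[0,-6,0,0,0],[0,-6,0,0,0],[0,-6,0,0,0],[0,-6,0,0,0],[0,-6,0,0,0],[0,-5,0,0,0],[0,-5,0,0,0],[0,-4,0,0,0],[0,0,0,0,0]]]';python3 bl.py;python3 -m creep '[[[0,-2,0,0,0],[0,-2,0,0,0],[0,-1,0,0,0],[0,-1,0,0,0],[0,0,0,0,0],[0,0,0,0,0],[0,0,0,0,0],[0,0,0,0,0],[0,0,0,0,0],[0,0,0,0,0]]]';python3 bl.py
```

```text
time_s: 21.47
tool_pos: [522.4, -96.6, 36.0]
eef_rot: [0.0, -0.012, 1.0, -0.0]
force: [0.9, 0.9, 0.4]
finger_gap: 0.002
grasp_force: 0.0
blob [310, 233, 23, 18, 195]
blob [327, 232, 23, 12, 128]
home expected: hem top corners [[315.9, 233.4], [317.5, 244.3]] head [356.2 235.8] [353.4 236. ]
time_s: 22.35
tool_pos: [527.3, -96.6, 36.0]
eef_rot: [0.0, -0.011, 1.0, -0.0]
force: [-0.0, -0.8, 0.6]
finger_gap: -0.002
grasp_force: 0.0
blob [312, 233, 23, 18, 189]
blob [329, 232, 22, 12, 128]
home expected: hem top corners [[315.9, 233.4], [317.5, 244.3]] head [356.2 235.8] [353.4 236. ]
```

```bash
python3 -m creep '[[[0,-1,0,0,0],[0,-1,0,0,0],[0,-1,0,0,0],[0,-1,0,0,0],[0,-1,0,0,0],[0,-1,0,0,0],[0,-0.5,0,0,0],[0,-0.5,0,0,0],[0,0,0,0,0],[0,0,0,0,0]]]';python3 -m creep '[[[0,-0.5,0,0,0],[0,-0.5,0,0,0],[0,-0.5,0,0,0],[0,-0.5,0,0,0],[0,0,0,0,0],[0,0,0,0,0],[0,0,0,0,0],[0,0,0,0,0],[0,0,0,0,0],[0,0,0,0,0]]]';python3 bl.py
```

```text
time_s: 23.23
tool_pos: [534.4, -96.4, 36.0]
eef_rot: [0.0, -0.011, 1.0, -0.0]
force: [-0.5, -0.3, 0.4]
finger_gap: 0.002
grasp_force: 0.0
time_s: 24.07
tool_pos: [536.3, -96.4, 36.0]
eef_rot: [0.0, -0.011, 1.0, -0.0]
force: [-0.2, 0.5, -0.5]
finger_gap: 0.001
grasp_force: 0.0
blob [316, 233, 23, 18, 175]
blob [332, 232, 23, 11, 134]
home expected: hem top corners [[315.9, 233.4], [317.5, 244.3]] head [356.2 235.8] [353.4 236. ]
```

```bash
python3 -m creep '[[[0,-0.5,0,0,0],[0,-0.5,0,0,0],[0,-0.5,0,0,0],[0,-0.5,0,0,0],[0,0,0,0,0],[0,0,0,0,0],[0,0,0,0,0],[0,0,0,0,0],[0,0,0,0,0],[0,0,0,0,0]]]';python3 -m creep '[[[0,-0.5,0,0,0],[0,-0.5,0,0,0],[0,-0.5,0,0,0],[0,-0.5,0,0,0],[0,0,0,0,0],[0,0,0,0,0],[0,0,0,0,0],[0,0,0,0,0],[0,0,0,0,0],[0,0,0,0,0]]]'
```

```text
time_s: 24.95
tool_pos: [538.3, -96.4, 36.0]
eef_rot: [0.0, -0.011, 1.0, -0.0]
force: [0.3, -0.1, 0.8]
finger_gap: -0.002
grasp_force: 0.1
time_s: 25.78
tool_pos: [539.0, -96.3, 35.8]
eef_rot: [-0.001, -0.011, 1.0, 0.0]
force: [-5.5, -0.4, 3.4]
finger_gap: 0.001
grasp_force: 2.6
```

```bash
python3 bl.py; python3 -m creep '[[[0,-0.5,0,0,0],[0,-0.5,0,0,0],[0,0,0,0,0],[0,0,0,0,0],[0,0,0,0,0],[0,0,0,0,0],[0,0,0,0,0],[0,0,0,0,0],[0,0,0,0,0],[0,0,0,0,0]]]'; python3 bl.py
```

```text
blob [317, 233, 22, 18, 168]
blob [333, 232, 23, 11, 134]
home expected: hem top corners [[315.9, 233.4], [317.5, 244.3]] head [356.2 235.8] [353.4 236. ]
time_s: 26.67
tool_pos: [539.1, -96.3, 35.8]
eef_rot: [-0.002, -0.011, 1.0, 0.0]
force: [-6.8, 0.2, 4.8]
finger_gap: 0.002
grasp_force: 3.7
blob [317, 233, 22, 18, 169]
blob [333, 232, 23, 11, 134]
home expected: hem top corners [[315.9, 233.4], [317.5, 244.3]] head [356.2 235.8] [353.4 236. ]
```

It is blocked at the back stop and the hem is where it should be. Retreat.

```bash
python3 -m creep '[[[0,2,0,0,0],[0,10,0,0,0],[0,20,0,0,0],[0,30,0,0,0],[0,30,0,0,0],[0,30,0,0,0],[0,0,0,-30,0],[0,0,0,-40,0],[0,0,0,-40,0],[0,0,0,-30,0]]]'; python3 -m creep '[[[0,0,0,-20,0],[0,0,0,0,0],[0,0,0,0,0],[0,0,0,0,0],[0,0,0,0,0],[0,0,0,0,0],[0,0,0,0,0],[0,0,0,0,0],[0,0,0,0,0],[0,0,0,0,0]]]'; python3 bl.py; python3 - <<'E'
from fit import *
vision.read_camera("side")
for n in ["blank","carriage","pink_angel","green_angel"]: print(n,[(np.round(d["extent"]).tolist(),round(d["conf"],2)) for d in vision.find_in("side",n)[:4]])
E
python3 car.py
```

```text
time_s: 27.55
tool_pos: [420.5, -99.4, 179.2]
eef_rot: [0.002, -0.011, 1.0, -0.0]
force: [0.4, -0.3, -0.0]
finger_gap: 0.002
grasp_force: 0.0
time_s: 28.38
tool_pos: [419.2, -99.1, 195.8]
eef_rot: [-0.0, -0.011, 1.0, 0.0]
force: [0.5, -0.0, 0.3]
finger_gap: 0.0
grasp_force: 0.0
blob [316, 233, 23, 18, 179]
blob [333, 232, 23, 11, 133]
home expected: hem top corners [[315.9, 233.4], [317.5, 244.3]] head [356.2 235.8] [353.4 236. ]
blank [([205.0, 262.0, 247.0, 287.0], 0.92), ([221.0, 186.0, 246.0, 213.0], 0.83), ([315.0, 232.0, 356.0, 252.0], 0.58), ([271.0, 108.0, 281.0, 136.0], 0.41)]
carriage [([278.0, 221.0, 324.0, 267.0], 0.75)]
pink_angel [([329.0, 250.0, 359.0, 265.0], 0.68)]
green_angel [([319.0, 200.0, 349.0, 210.0], 0.77)]
carriage y -29.6512969809881 width 97.58734524582569
blank x (1,99%) [-3.07525246 39.87810641] y [-38.25223028 -25.27696734]
tool [-181.91346368  -29.81805857] 196.0172282351434 F [-0.495366   -0.15701897  0.46761247]
```

```bash
python3 -c "
from station import ctrl
print(ctrl.job_done())"
```

```text
the job is handed in; nothing more can be done
None
```

Job handed in at about 28 s: I ran the fingertip along the rail over pads 1, 2 and 3, brought the carriage to gap 3 (y ≈ -29.5 mm), pushed the turquoise angel in until it was blocked at the back stop, and left the arm clear.

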